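# Unstopper the round flask with the stopper puller

### The job

Open the round-bellied flask: pick up the fork-shaped puller by its wooden handle, hook its fork under the flask's round stopper and pull straight up until the stopper pops out of the neck. Then stand the puller upright on the dark leather tray again with the stopper still lying in its fork, and let go. Do not touch the stopper with the fingers, and leave the square stopper of the other decanter in place.

Things in the scene. Friction and masses are not known exactly. Their poses are not given: they have to be found in the camera images.
- puller: Loose steel C-frame with a dark wooden handle, ~0.18 kg, upright on the tray. Origin: underside, middle of the fork slot; x out of the fork's open end, z up. Directly above the origin the handle: 36 long (x), 16 thick (y), z 70 to 115; pinch it across y near z = 95. Below it an arm (20 wide, z 62 to 70) runs back to a column at x = -56 to -46 that rises from the fork plate.
- puller_fork (a point): Middle of the puller's fork slot at the tines' top face, 8 above its origin, same axes. Fork plate 8 thick, 56 wide in y, from x = -56. Slot 32 wide, from x = -18 to the open end. Tines 12 wide, end at x = 36; lips 2 high on top at x = 32 to 36 stop a stopper sliding off. 54 free between fork and arm.
- stopper: Round brass mushroom stopper, ~60 g, 56 across, 22 high, in the neck of the fixed, round-bellied amber flask. Origin: centre of the head's underside, at the neck's rim, 115 above the counter; z up. Cork plug 9 across, 9 long, sits snug in the neck (5 to 12 N to draw). Neck 18 across, free for 30 under the head; belly 76 across. Neighbours stand 110 or more off in y: the fork may enter along +x.
- square_stopper: Square brass stopper, 46 x 46 x 30 high, in the neck of the other, taller square decanter (62 x 62, fixed). Origin: centre of the head's underside, 140 above the counter, its top at 170. To be left alone: carry things past or well above it. A fixed open green velvet box (130 x 100, lid up to 130 high) stands in the same row; the order varies.
- tray: Dark leather tray pad, a fixed flat slab 200 (its x) by 160 (its y) by 8 thick; origin at the centre of its underside, on the counter, so its top is 8 above the counter. The puller stands on it at the start and must stand on it at the end.
Things that resemble listed ones, but are neither listed nor needed, are in the scene too. Leave any purple look-alike of the puller alone. What is shaped like the stopper but turquoise is not meant.

How it is judged:
By the outcome, as a careful person would: the job done as asked, in the order asked, and still so for the second after the job is handed in, with the robot touching nothing.
It also fails if it takes over 69 s, if anything falls off the work surface, if the arm or the gripper's body presses on something with over 40 N, if the wrist force passes 120 N, or if a joint passes its speed limit or range.

### The arm

A 6-joint arm with a two-finger parallel gripper is mounted at the origin on the work surface. World frame = base frame: x ahead of the robot, y to its left, z up, the work surface at z = 0. Lengths are in mm, angles in rad, forces in N, time in s.
With the tool pointing down it reaches from about 375 to 925 mm from the base axis. Payload 5.7 kg.
Tool frame: the origin (TCP) lies between the finger pads; the fingertips stand 19 mm ahead of it and the grasp point (between the pads) is the TCP; z points along the fingers, y is the line along which they close (so a half turn about z gives the same grasp; the last joint's range is limited). The gripper opens to 88 mm and grips with 3 to 60 N. Pads are 20 mm wide; open, the fingers measure 115 mm over their backs; the gripper's body (75 mm by 178 mm) begins 61 mm behind the grasp point.
Start: joints at [1.091, 0.359, 1.51, -0, 1.272, -0.115], TCP at [214.049, 560.489, 241.623] pointing down, gripper open.
Joint ranges: [-2.97, 2.97], [-1.01, 2.36], [0.21, 2.38], [-0.96, 4.11], [0.2, 2.71], [-2.98, 2.98]. Speed limits (rad/s): [2.39, 2.39, 3.14, 3.14, 3.14, 3.14].

### API

Orientations are given as a 3x3 rotation matrix whose columns are the frame's x, y, z axes.
In Python, from plant import manip gives the robot as it stands.
- The arm moves only by the shell command python3 -m inch 'ROWS' [FORCE]. ROWS is JSON, a list of rows, each an object with "linear": the shift along the tool's x, y, z in mm, a list of three; "delta_rot": the turn, a rotation vector about the tool's x, y, z in degrees, a list of three; "fingers": the closure, from 0 (fully open) to 1 (shut). In form: [{"linear": [x, y, z], "delta_rot": [wx, wy, wz], "fingers": fingers}, ...]. A call has 1 to 5 rows; each row shifts and turns the commanded pose from where the row before left it, along the tool's axes as they then stand; what a row does not reach is not made up. A row lasts 1/12 s, in which the tool goes at most 41.7 mm and 7.16 degrees, less where a joint would pass 70% of its speed; a pose out of reach is approached as far as the arm can. A call is refused whole if a number of a shift passes 41.7 or a number of a turn 7.16, either way. A call with a gripper value outside its range is refused whole. The fingers move at their own pace and stop on an object; FORCE is the grip in N (left out, the last holds). Time passes only in rows, so rows that do not move let the fingers close. It gives the time, the measured TCP pose, the force, the opening and the grip force at its end, in the units of the state.
- manip.get_obs(): the state, without advancing time (a new reading comes with each control period).
- manip.grab_frame(name): name is "side" or "top" or "wrist"; returns the picture (384x512x3 uint8, blue, green, red); there is no depth.
- manip.camera_info(name): a dict with "intrinsics" (3x3 intrinsics, pixels), "k1" (the pictures are not rectified: a ray, as slopes to the right and down, at radius r is drawn at 1 + k1 r^2 times it, then the intrinsics apply), "xyz" and "rotation" of the camera in the world. Camera axes: x right, y up, looking along -z (the intrinsics and any distortion apply to the point x, -y, -z); pixel columns grow to the right and rows downward; lengths in mm; the calibration is good to about 2 mm. A picture is of the moment at which its call begins: read the wrist's pose just before it. camera_info takes no time and is no camera call; for the wrist camera it gives the pose at the moment of the call.
- manip.hand_in(): hands the job in; it is judged then, once.
The state is a dict: "time_s": time; "qpos": joint angles; "qd": joint speeds; "effort": joint torques, N m; "tcp_pos": TCP position; "orientation": TCP orientation; "force": force on the tool from outside, world axes, zero at the start; "ft_torque": the same for the moment, N m; "finger_gap": opening from 0.0 (shut) to 1.0 (fully open); "grip_force": force on a finger pad.
Only numpy, scipy, OpenCV 4.12 (cv2) and the standard library are available. Lean on these libraries where they do the work, as an engineer would, in place of code of your own. Each camera call takes 0.05 s, during which the arm holds its last target. There are 200 camera calls.

## Working session

There is one attempt and no reset: what is moved stays moved. The work goes in short steps, Python scripts to look and compute and a shell command to move; the robot and the scene stay as the last step left them, time stands still between calls to the robot, and variables do not carry over. Pictures are saved under pics/ and viewed, at most 10 in all, crops included, and the job is handed in when it is done.

```bash
mkdir -p pics; cat > h.py <<'E'
import numpy as np, cv2
from plant import manip
def ray(ci,u,v):
    K=np.array(ci["intrinsics"],float); k=ci["k1"]
    p=np.linalg.inv(K)@[u,v,1]; d=p[:2]; s=d.copy()
    for _ in range(20): s=d/(1+k*(s@s))
    R=np.array(ci["rotation"]); return np.array(ci["xyz"],float),R@np.array([s[0],-s[1],-1.])
def plane(ci,u,v,z):
    o,r=ray(ci,u,v); return o+r*(z-o[2])/r[2]
def tri(c1,p1,c2,p2):
    a,r=ray(c1,*p1); b,s=ray(c2,*p2)
    t=np.linalg.lstsq(np.stack([r,-s],1),b-a,rcond=None)[0]
    P,Q=a+r*t[0],b+s*t[1]; return (P+Q)/2,np.linalg.norm(P-Q)
def proj(ci,P):
    q=np.array(ci["rotation"]).T@(np.array(P,float)-ci["xyz"]); s=np.array([q[0],-q[1]])/-q[2]
    s=s*(1+ci["k1"]*(s@s)); return (np.array(ci["intrinsics"])@[*s,1])[:2]
E
python3 - <<'E'
from h import *
o=manip.get_obs(); print({k:np.round(v,3).tolist() for k,v in o.items()})
ims=[]
for n in("top","side","wrist"):
    ci=manip.camera_info(n); print(n,ci); im=manip.grab_frame(n); cv2.imwrite(f"pics/{n}0.png",im)
    if n!="wrist": cv2.imwrite(f"pics/{n}0b.png",cv2.resize(im,(800,600),interpolation=cv2.INTER_CUBIC))
E
```

```text
{'time_s': 0.0, 'qpos': [1.091, 0.359, 1.511, -0.0, 1.272, -0.115], 'qd': [-0.0, -0.0, 0.0, 0.002, 0.001, 0.001], 'effort': [-0.002, -51.536, -27.072, 0.067, 0.035, -0.0], 'tcp_pos': [213.759, 559.939, 240.828], 'orientation': [[-0.934, 0.357, -0.001], [0.357, 0.934, -0.002], [0.0, -0.002, -1.0]], 'force': [0.132, 0.87, -0.525], 'ft_torque': [-0.03, 0.006, 0.005], 'grip_force': 0.0, 'finger_gap': 1.001}
top {'intrinsics': array([[362.49583017,   0.        , 251.76825558],
       [  0.        , 362.49583017, 187.69736971],
       [  0.        ,   0.        ,   1.        ]]), 'k1': -0.08988046803294555, 'xyz': array([405.64818294,  20.83758599, 839.95517082]), 'rotation': array([[ 0.00711751,  0.98217777, -0.18781953],
       [-0.99960506,  0.00188195, -0.02803909],
       [-0.02718591,  0.18794492,  0.98180326]])}
side {'intrinsics': array([[490.12194549,   0.        , 251.02266976],
       [  0.        , 490.12194549, 196.93316006],
       [  0.        ,   0.        ,   1.        ]]), 'k1': -0.10136377324341199, 'xyz': array([ 192.50319166, -512.84303333,  817.02895873]), 'rotation': array([[ 0.81354318,  0.42842686, -0.39318942],
       [-0.58135792,  0.58405012, -0.5664878 ],
       [-0.01305626,  0.68944607,  0.72421934]])}
wrist {'intrinsics': array([[341.22499018,   0.        , 259.42825312],
       [  0.        , 341.22499018, 193.88249586],
       [  0.        ,   0.        ,   1.        ]]), 'k1': -0.05461493377488809, 'xyz': array([138.23533574, 588.95891349, 383.48259626]), 'rotation': array([[ 3.56692524e-01, -8.93384689e-01, -2.73192682e-01],
       [ 9.34221541e-01,  3.40867128e-01,  1.05070043e-01],
       [-7.45562792e-04, -2.92700187e-01,  9.56203976e-01]])}
```

View pics/top0b.png

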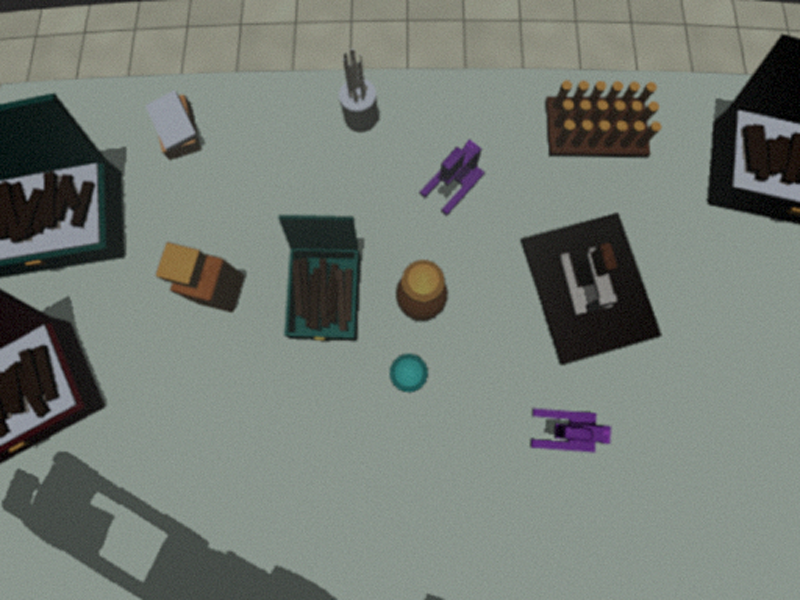

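View pics/side0b.png

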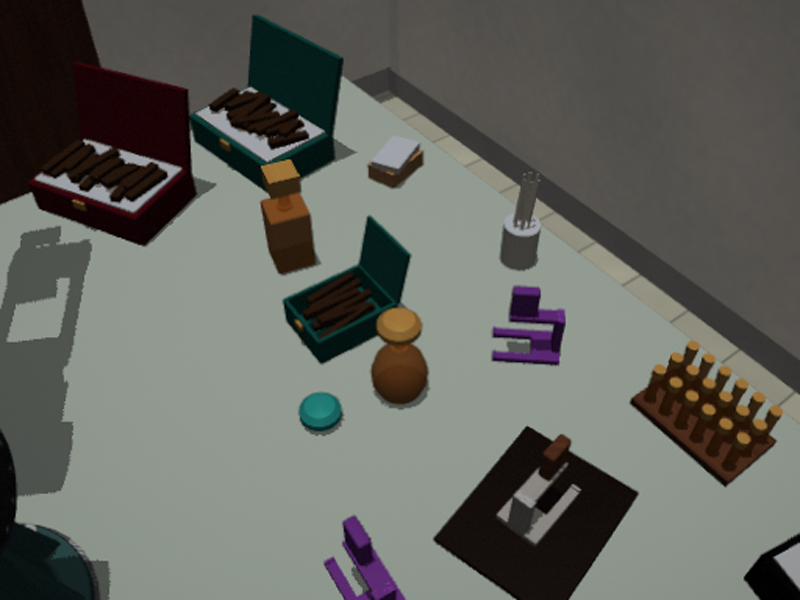

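The top view shows the flask's brass stopper at about (425,280), the green box at (322,290), the square decanter at (185,265), and the tray with the steel puller at (590,280), all in pixels of the 800-wide image. The fork opens roughly toward +x (up in the image). Next I'll zoom in on the puller and the stopper.

```bash
python3 - <<'E'
from h import *
t=cv2.imread("pics/top0.png"); s=cv2.imread("pics/side0.png")
def crop(im,x,y,w,h,W,H): return cv2.resize(im[y:y+h,x:x+w],(W,H),interpolation=cv2.INTER_CUBIC)
# top crop x330-430,y130-240 ; side crop x270-420,y265-384
a=crop(t,350,145,50,60,400,480); b=crop(s,305,270,80,96,400,480)
out=np.hstack([a,b]); out=cv2.convertScaleAbs(out,alpha=1.4); cv2.imwrite("pics/z1.png",out)
ct,cs=manip.camera_info("top"),manip.camera_info("side")
# masks: brass head
for n,im,roi in(("top",t,(245,160,295,210)),("side",s,(235,190,275,222))):
    x0,y0,x1,y1=roi; h=cv2.cvtColor(im,cv2.COLOR_BGR2HSV)[y0:y1,x0:x1]
    m=((h[...,0]>8)&(h[...,0]<28)&(h[...,1]>100)&(h[...,2]>120)).astype(np.uint8)
    c=max(cv2.findContours(m,0,1)[0],key=cv2.contourArea); e=cv2.fitEllipse(c); bb=cv2.boundingRect(c)
    print(n,e,bb,[bb[0]+x0,bb[1]+y0]); p=(e[0][0]+x0,e[0][1]+y0); ci=ct if n=="top" else cs
    print([ (z,plane(ci,*p,z).round(1)) for z in(115,126,137)])
h=cv2.cvtColor(t,cv2.COLOR_BGR2HSV)
m=(h[...,2]<75).astype(np.uint8); m[:, :330]=0; m[:,428:]=0; m[:130]=0; m[240:]=0
m=cv2.morphologyEx(m,cv2.MORPH_CLOSE,np.ones((25,25)))
c=max(cv2.findContours(m,0,1)[0],key=cv2.contourArea); r=cv2.minAreaRect(c)
q=np.array([plane(ct,*p,8)[:2] for p in cv2.boxPoints(r)]); print(cv2.boxPoints(r)); print("tray",q.round(1).tolist(),q.mean(0),[np.linalg.norm(q[i]-q[i-1]).round() for i in range(4)])
E
```

```text
top ((25.526691436767578, 18.285179138183594), (19.24039649963379, 19.564884185791016), 95.48119354248047) (16, 9, 20, 20) [261, 169]
[(115, array([564. ,   3.3, 115. ])), (126, array([561.6,   3.6, 126. ])), (137, array([559.2,   3.8, 137. ]))]
side ((20.01840591430664, 16.95162010192871), (19.700422286987305, 26.20981216430664), 86.11795043945312) (7, 7, 27, 21) [242, 197]
[(115, array([564.3,   9.9, 115. ])), (126, array([558.5,   1.7, 126. ])), (137, array([552.6,  -6.5, 137. ]))]
[[332.6066  152.75787]
 [396.62076 132.48672]
 [422.59048 214.49634]
 [358.57632 234.76749]]
tray [[649.8, -147.2], [701.7, -305.5], [502.2, -353.0], [455.8, -200.2]] [ 577.3609335  -251.48592368] [np.float64(201.0), np.float64(167.0), np.float64(205.0), np.float64(160.0)]
```

View pics/z1.png

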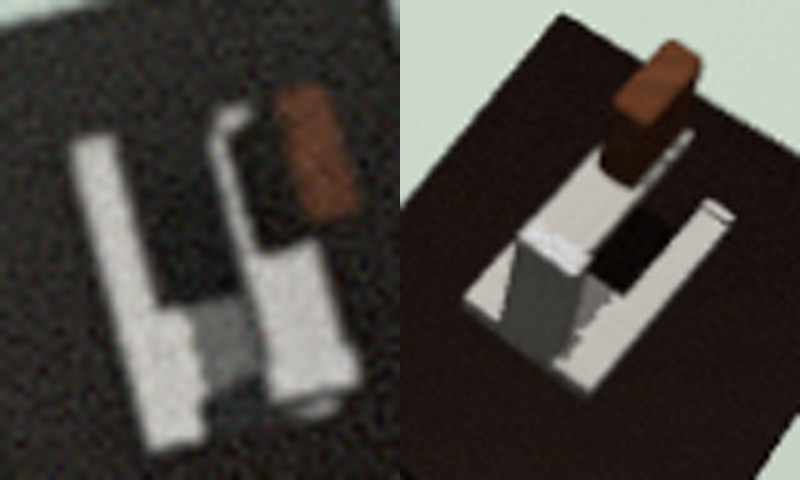

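The crop shows the puller's handle top at about top px (389.4,164) and side px (356.4,286). The left tine's outer edge runs from (359.4,163) to (369,201) in the top image, so the fork does open toward +x.

```bash
python3 - <<'E'
from h import *
ct,cs=manip.camera_info("top"),manip.camera_info("side")
print("handle",tri(ct,(389.4,164),cs,(356.4,286)),plane(ct,389.4,164,123),plane(cs,356.4,286,123))
T=lambda x,y,z:plane(ct,350+x/8,145+y/8,z)
S=lambda x,y,z:plane(cs,305+(x-400)/5,270+y/5,z)
def ang(a,b): d=a-b; return np.degrees(np.arctan2(d[1],d[0])).round(1),np.linalg.norm(d[:2]).round(1)
a,b=T(72,140,16),T(152,450,16); print("left tine outer T",a,b,ang(a,b))
a,b=S(735,217,16),S(588,395,16); print("right tine outer S",a,b,ang(a,b))
a,b=T(298,87,123),T(333,217,123); print("handle T",a,b,ang(a,b))
b2=S(465,300,16);print("back edge S",b2,S(588,395,16),ang(b2,S(588,395,16)))
a,b=S(690,50,123),S(627,109,123); print("handle S",a,b,ang(a,b))
E
```

```text
handle (array([ 593.17919509, -240.84726938,  120.89093029]), np.float64(0.1943130294745653)) [ 592.72171258 -240.12709784  123.        ] [ 591.86188505 -241.64998165  123.        ]
left tine outer T [ 623.96292656 -206.96615318   16.        ] [ 532.04624708 -225.64192192   16.        ] (np.float64(11.5), np.float64(93.8))
right tine outer S [ 634.93247818 -261.13055032   16.        ] [ 542.72045583 -281.39049624   16.        ] (np.float64(12.4), np.float64(94.4))
handle T [ 609.94099389 -236.83566962  123.        ] [ 575.65819303 -243.57459766  123.        ] (np.float64(11.1), np.float64(34.9))
back edge S [ 532.169343   -227.29335296   16.        ] [ 542.72045583 -281.39049624   16.        ] (np.float64(101.0), np.float64(55.1))
handle S [ 609.22027026 -239.57880118  123.        ] [ 575.91447695 -244.00569854  123.        ] (np.float64(7.6), np.float64(33.6))
```

The puller origin is at about (592.6,-241) with yaw about 11.5°, and the handle, back edge and tine lengths all match the given sizes. The stopper is at about (561,3). First move: turn, then travel to hover over the puller.

```bash
python3 -m inch '[{"linear":[0,0,0],"delta_rot":[0,0,-6.5],"fingers":0},{"linear":[0,0,0],"delta_rot":[0,0,-6.5],"fingers":0},{"linear":[0,0,0],"delta_rot":[0,0,-6.5],"fingers":0},{"linear":[0,0,0],"delta_rot":[0,0,-6.5],"fingers":0},{"linear":[0,0,0],"delta_rot":[0,0,-6.5],"fingers":0}]'
python3 -m inch '[{"linear":[-9,-36,0],"delta_rot":[0,0,0],"fingers":0},{"linear":[-9,-36,0],"delta_rot":[0,0,0],"fingers":0},{"linear":[-9,-36,0],"delta_rot":[0,0,0],"fingers":0},{"linear":[-9,-36,0],"delta_rot":[0,0,0],"fingers":0},{"linear":[-9,-36,0],"delta_rot":[0,0,0],"fingers":0}]'
python3 -m inch '[{"linear":[-9,-36,0],"delta_rot":[0,0,0],"fingers":0},{"linear":[-9,-36,0],"delta_rot":[0,0,0],"fingers":0},{"linear":[-9,-36,0],"delta_rot":[0,0,0],"fingers":0},{"linear":[-9,-36,0],"delta_rot":[0,0,0],"fingers":0},{"linear":[-9,-36,0],"delta_rot":[0,0,0],"fingers":0}]'
python3 -m inch '[{"linear":[-9,-36,0],"delta_rot":[0,0,0],"fingers":0},{"linear":[-9,-36,0],"delta_rot":[0,0,0],"fingers":0},{"linear":[-9,-36,0],"delta_rot":[0,0,0],"fingers":0},{"linear":[-9,-36,0],"delta_rot":[0,0,0],"fingers":0},{"linear":[-9,-36,0],"delta_rot":[0,0,0],"fingers":0}]'
```

```text
time_s: 0.57
tcp_pos: [213.9, 560.2, 241.3]
orientation: [[-0.978, -0.207, -0.0], [-0.207, 0.978, -0.001], [0.001, -0.001, -1.0]]
force: [0.0, 0.3, 0.2]
finger_gap: 1.0
grip_force: 0.0
time_s: 0.98
tcp_pos: [294.5, 391.6, 241.4]
orientation: [[-0.979, -0.202, -0.0], [-0.202, 0.979, -0.0], [0.0, -0.0, -1.0]]
force: [1.3, 0.2, 0.1]
finger_gap: 1.003
grip_force: 0.0
time_s: 1.4
tcp_pos: [374.8, 224.2, 241.7]
orientation: [[-0.98, -0.201, 0.0], [-0.201, 0.98, -0.0], [-0.0, -0.0, -1.0]]
force: [1.6, -0.6, 0.5]
finger_gap: 0.998
grip_force: 0.0
time_s: 1.82
tcp_pos: [455.1, 56.9, 241.7]
orientation: [[-0.98, -0.201, -0.0], [-0.201, 0.98, 0.0], [0.0, 0.0, -1.0]]
force: [0.6, 0.8, 0.6]
finger_gap: 1.002
grip_force: 0.0
```

```bash
python3 - <<'E'
from h import *
import pickle
manip.get_obs(); ci=manip.camera_info("wrist"); cv2.imwrite("pics/w1.png",manip.grab_frame("wrist")); pickle.dump(ci,open("w1.pkl","wb"))
E
python3 -m inch '[{"linear":[-8.4,-35.5,0],"delta_rot":[0,0,0],"fingers":0},{"linear":[-8.4,-35.5,0],"delta_rot":[0,0,0],"fingers":0},{"linear":[-8.4,-35.5,0],"delta_rot":[0,0,0],"fingers":0},{"linear":[-8.4,-35.5,0],"delta_rot":[0,0,0],"fingers":0},{"linear":[-8.4,-35.5,0],"delta_rot":[0,0,0],"fingers":0}]'
python3 -m inch '[{"linear":[-8.4,-35.5,0],"delta_rot":[0,0,0],"fingers":0},{"linear":[-8.4,-35.5,0],"delta_rot":[0,0,0],"fingers":0},{"linear":[-8.4,-35.5,0],"delta_rot":[0,0,0],"fingers":0},{"linear":[-8.4,-35.5,0],"delta_rot":[0,0,0],"fingers":0},{"linear":[0,0,0],"delta_rot":[0,0,0],"fingers":0}]'
python3 - <<'E'
from h import *
import pickle
o=manip.get_obs(); ci=manip.camera_info("wrist"); im=manip.grab_frame("wrist"); cv2.imwrite("pics/w2.png",im); pickle.dump(ci,open("w2.pkl","wb"))
w1=cv2.imread("pics/w1.png"); c1=pickle.load(open("w1.pkl","rb"))
print("expected stopper px",proj(c1,(561,3,137)),"handle px",proj(ci,(592.6,-241,123)))
a=cv2.resize(w1,(400,300),interpolation=cv2.INTER_AREA); b=cv2.resize(im,(400,300),interpolation=cv2.INTER_AREA)
cv2.imwrite("pics/w12.png",np.hstack([a,b]))
E
```

```text
time_s: 2.28
tcp_pos: [532.0, -108.2, 241.5]
orientation: [[-0.98, -0.201, -0.0], [-0.201, 0.98, 0.0], [0.0, 0.0, -1.0]]
force: [0.6, 0.3, 0.0]
finger_gap: 0.997
grip_force: 0.0
time_s: 2.7
tcp_pos: [595.8, -245.3, 241.2]
orientation: [[-0.98, -0.198, 0.002], [-0.198, 0.98, -0.004], [-0.002, -0.004, -1.0]]
force: [-0.5, -0.4, 0.0]
finger_gap: 1.0
grip_force: 0.0
expected stopper px [172.07956602 304.16256733] handle px [265.76489037 192.02943234]
```

View pics/w12.png

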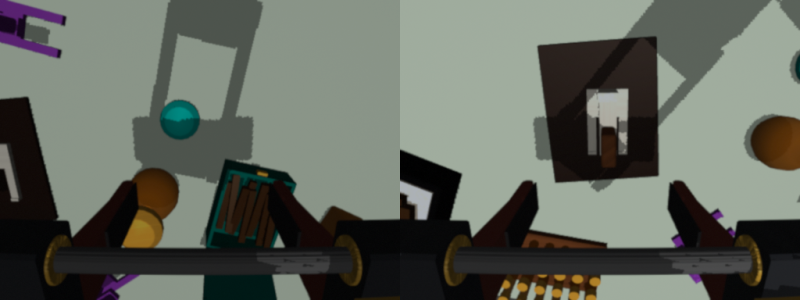

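The wrist view shows the handle at about px (266,192), as predicted, with the tray around it. In w1 the stopper (brass, about (175,293)) is partly hidden by a finger. I'll measure the handle's brown top face exactly.

```bash
python3 - <<'E'
from h import *
import pickle
im=cv2.imread("pics/w2.png"); ci=pickle.load(open("w2.pkl","rb")); print(np.round(ci["xyz"],1))
h=cv2.cvtColor(im,cv2.COLOR_BGR2HSV); x0,y0,x1,y1=235,105,300,225
z=cv2.resize(im[y0:y1,x0:x1],None,fx=5,fy=5,interpolation=cv2.INTER_CUBIC); cv2.imwrite("pics/z2.png",cv2.convertScaleAbs(z,alpha=1.3))
r=h[y0:y1,x0:x1]; m=((r[...,0]<15)&(r[...,1]>110)&(r[...,2]>55)).astype(np.uint8)
c=max(cv2.findContours(m,0,1)[0],key=cv2.contourArea); rr=cv2.minAreaRect(c); bp=cv2.boxPoints(rr)+[x0,y0]
P=np.array([plane(ci,*p,123)[:2] for p in bp]); print(bp.round(1).tolist(),P.round(1).tolist(),P.mean(0),[np.linalg.norm(P[i]-P[i-1]).round(1) for i in range(4)])
E
```

```text
[ 516.1 -260.7  383.6]Traceback (most recent call last):
  File "<stdin>", line 7, in <module>
ValueError: max() iterable argument is empty
```

View pics/z2.png

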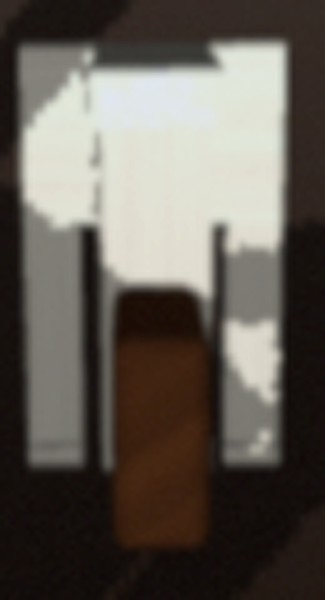

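The crop shows the handle's top face at crop x 115–208 and y 340–547, which is px (258–276.6, 173–214). The fork's outer edges are clear too.

```bash
python3 - <<'E'
from h import *
import pickle
ci=pickle.load(open("w2.pkl","rb")); f=lambda x,y,z: plane(ci,235+(x-2)/5,105+(y-2)/5,z)
P=np.array([f(*p,123) for p in((115,340),(207,340),(209,546),(115,547))]); print("handle",P[:,:2].round(1).tolist(),P.mean(0).round(1))
a=lambda d:np.degrees(np.arctan2(d[1],d[0])).round(1)
print(a(P[3]-P[0]),a(P[2]-P[1]))
L=[f(18,43,16),f(28,466,16)];R=[f(288,43,16),f(280,466,16)]
print(np.round(L+R,1).tolist(),a(L[1]-L[0]),a(R[1]-R[0])); mid=(L[1]+R[1])/2; mb=(L[0]+R[0])/2
print("tine end mid",mid,"back mid",mb,a(mid-mb),"origin",mb+(mid-mb)*56/92)
o=manip.get_obs();print(o["tcp_pos"],o["qpos"].round(2))
w1=cv2.imread("pics/w1.png"); c1=pickle.load(open("w1.pkl","rb"))
h=cv2.cvtColor(w1,cv2.COLOR_BGR2HSV);m=((h[...,0]>15)&(h[...,0]<30)&(h[...,1]>100)&(h[...,2]>110)).astype(np.uint8);m[:, :140]=0;m[:,220:]=0
c=max(cv2.findContours(m,0,1)[0],key=cv2.contourArea);e=cv2.minEnclosingCircle(c);print(e,cv2.boundingRect(c),plane(c1,*e[0],130))
E
```

```text
handle [[578.3, -250.5], [575.4, -236.4], [609.0, -228.8], [612.2, -243.7]] [ 593.7 -239.8  123. ]
11.3 12.8
[[544.8, -279.0, 16.0], [636.4, -259.9, 16.0], [533.5, -223.2, 16.0], [625.1, -204.0, 16.0]] 11.8 11.9
tine end mid [ 630.77204131 -231.93590709   16.        ] back mid [ 539.1059803  -251.12333016   16.        ] 11.8 origin [ 594.90271309 -239.44402916   16.        ]
[ 594.26322429 -242.08768157  240.92922549] [-0.49  0.42  1.42 -0.    1.31 -2.26]
((179.65328979492188, 297.20074462890625), 27.405954360961914) (158, 270, 50, 47) [557.78274036   7.55733767 130.        ]
```

```bash
python3 -m inch '[{"linear":[0,0.5,34],"delta_rot":[0,0,-0.2],"fingers":0},{"linear":[0,0.5,34],"delta_rot":[0,0,0],"fingers":0},{"linear":[0,0.5,34],"delta_rot":[0,0,0],"fingers":0},{"linear":[0,0.5,34],"delta_rot":[0,0,0],"fingers":0},{"linear":[0,0,0],"delta_rot":[0,0,0],"fingers":0}]'
python3 -m inch '[{"linear":[0,0,0],"delta_rot":[0,0,0],"fingers":1},{"linear":[0,0,0],"delta_rot":[0,0,0],"fingers":1},{"linear":[0,0,0],"delta_rot":[0,0,0],"fingers":1},{"linear":[0,0,0],"delta_rot":[0,0,0],"fingers":1},{"linear":[0,0,0],"delta_rot":[0,0,0],"fingers":1}]' 45
python3 -m inch '[{"linear":[0,0,0],"delta_rot":[0,0,0],"fingers":1},{"linear":[0,0,0],"delta_rot":[0,0,0],"fingers":1},{"linear":[0,0,0],"delta_rot":[0,0,0],"fingers":1},{"linear":[0,0,0],"delta_rot":[0,0,0],"fingers":1},{"linear":[0,0,0],"delta_rot":[0,0,0],"fingers":1}]'
```

```text
time_s: 3.17
tcp_pos: [587.5, -233.2, 99.2]
orientation: [[-0.979, -0.205, -0.011], [-0.205, 0.979, 0.006], [0.01, 0.008, -1.0]]
force: [-1.3, 0.4, -0.9]
finger_gap: 1.004
grip_force: 0.0
time_s: 3.58
tcp_pos: [593.9, -237.7, 107.7]
orientation: [[-0.979, -0.205, 0.003], [-0.205, 0.979, -0.002], [-0.003, -0.002, -1.0]]
force: [0.4, 0.3, 0.3]
finger_gap: 0.661
grip_force: 0.0
time_s: 4.0
tcp_pos: [592.6, -237.2, 105.6]
orientation: [[-0.979, -0.204, -0.0], [-0.204, 0.979, -0.0], [0.0, 0.0, -1.0]]
force: [-0.7, -0.2, -0.2]
finger_gap: 0.284
grip_force: 0.0
```

```bash
python3 -m inch '[{"linear":[0,-2,0],"delta_rot":[0,0,0],"fingers":1},{"linear":[0,0,0],"delta_rot":[0,0,0],"fingers":1},{"linear":[0,0,0],"delta_rot":[0,0,0],"fingers":1},{"linear":[0,0,0],"delta_rot":[0,0,0],"fingers":1},{"linear":[0,0,0],"delta_rot":[0,0,0],"fingers":1}]' 45
python3 -m inch '[{"linear":[0,0,0],"delta_rot":[0,0,0],"fingers":1},{"linear":[0,0,0],"delta_rot":[0,0,0],"fingers":1}]'
```

```text
time_s: 4.42
tcp_pos: [593.0, -239.0, 105.5]
orientation: [[-0.979, -0.204, -0.0], [-0.204, 0.979, 0.0], [0.0, 0.0, -1.0]]
force: [0.3, 0.3, -1.4]
finger_gap: 0.178
grip_force: 45.0
time_s: 4.58
tcp_pos: [593.0, -239.0, 105.5]
orientation: [[-0.979, -0.205, -0.0], [-0.205, 0.979, 0.0], [0.0, 0.0, -1.0]]
force: [-0.3, 0.8, -3.0]
finger_gap: 0.187
grip_force: 45.0
```

```bash
python3 -m inch '[{"linear":[0,0,-12],"delta_rot":[0,0,0],"fingers":1},{"linear":[0,0,-25],"delta_rot":[0,0,0],"fingers":1},{"linear":[0,0,-25],"delta_rot":[0,0,0],"fingers":1},{"linear":[0,0,-20],"delta_rot":[0,0,0],"fingers":1},{"linear":[0,0,-10],"delta_rot":[0,0,0],"fingers":1}]'
python3 -m inch '[{"linear":[0,0,0],"delta_rot":[0,0,4],"fingers":1},{"linear":[0,0,0],"delta_rot":[0,0,4],"fingers":1},{"linear":[0,0,0],"delta_rot":[0,0,3.8],"fingers":1},{"linear":[10,15,0],"delta_rot":[0,0,0],"fingers":1},{"linear":[17,30,0],"delta_rot":[0,0,0],"fingers":1}]'
python3 -m inch '[{"linear":[17,33,0],"delta_rot":[0,0,0],"fingers":1},{"linear":[17,33,0],"delta_rot":[0,0,0],"fingers":1},{"linear":[17,33,0],"delta_rot":[0,0,0],"fingers":1},{"linear":[17,33,0],"delta_rot":[0,0,0],"fingers":1},{"linear":[17,33,0],"delta_rot":[0,0,0],"fingers":1}]'
python3 -m inch '[{"linear":[12,22,0],"delta_rot":[0,0,0],"fingers":1},{"linear":[4,10,0],"delta_rot":[0,0,0],"fingers":1},{"linear":[0,0,0],"delta_rot":[0,0,0],"fingers":1},{"linear":[0,0,0],"delta_rot":[0,0,0],"fingers":1},{"linear":[0,0,0],"delta_rot":[0,0,0],"fingers":1}]'
python3 - <<'E'
from h import *
for i in range(1):
    t=manip.grab_frame("top"); s=manip.grab_frame("side"); w=manip.grab_frame("wrist")
cv2.imwrite("pics/t2.png",t);cv2.imwrite("pics/s2.png",s);cv2.imwrite("pics/w3.png",w)
cr=lambda im,x,y,w,h:cv2.resize(im[y:y+h,x:x+w],(400,300),interpolation=cv2.INTER_CUBIC)
cv2.imwrite("pics/m2.png",np.vstack([np.hstack([cr(t,220,150,120,90),cr(s,190,160,120,90)]),np.hstack([cr(w,0,0,512,384),cr(w,150,120,200,150)])]))
print(manip.get_obs()["tcp_pos"])
E
```

```text
time_s: 5.0
tcp_pos: [594.5, -239.8, 201.5]
orientation: [[-0.979, -0.205, 0.004], [-0.205, 0.979, -0.002], [-0.004, -0.003, -1.0]]
force: [1.3, -0.8, -1.0]
finger_gap: 0.181
grip_force: 45.0
time_s: 5.42
tcp_pos: [567.7, -196.6, 197.9]
orientation: [[-1.0, 0.003, 0.003], [0.003, 1.0, -0.002], [-0.003, -0.002, -1.0]]
force: [1.1, 0.3, -2.3]
finger_gap: 0.185
grip_force: 45.0
time_s: 5.83
tcp_pos: [479.8, -27.8, 197.8]
orientation: [[-1.0, 0.001, -0.0], [0.001, 1.0, 0.0], [0.0, 0.0, -1.0]]
force: [0.2, 0.5, -2.1]
finger_gap: 0.183
grip_force: 45.0
time_s: 6.25
tcp_pos: [466.6, 1.8, 198.0]
orientation: [[-1.0, 0.0, 0.002], [0.0, 1.0, -0.001], [-0.002, -0.001, -1.0]]
force: [-0.0, -0.1, -2.5]
finger_gap: 0.181
grip_force: 45.0
[466.12156815   1.71158004 197.66293761]
```

View pics/m2.png

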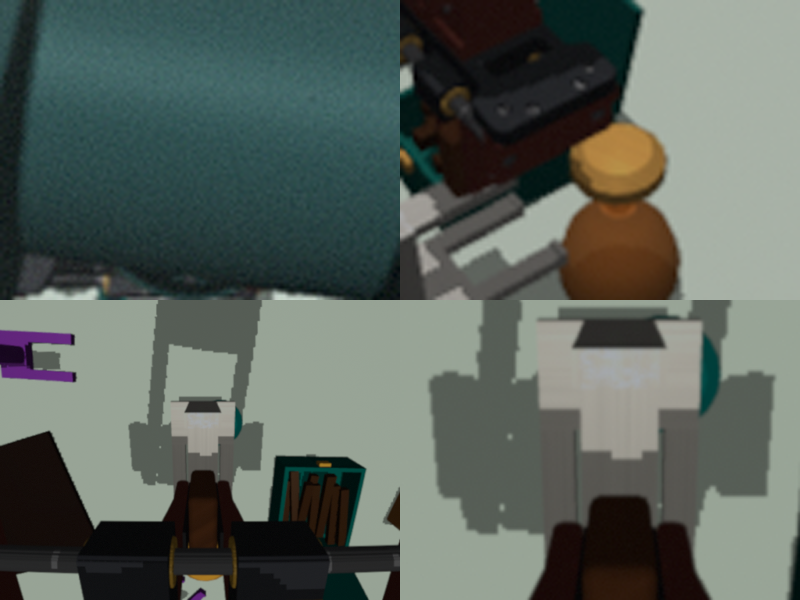

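The side view shows the tine ends at about side px (240.4,235) and (226.6,220), in front of and below the brass head, which is centred near (255,208). I'll check the tine ends and the stopper's y against the plan.

```bash
python3 - <<'E'
from h import *
cs=manip.camera_info("side"); ct=manip.camera_info("top")
print("tips",plane(cs,240.4,235,109),plane(cs,226.6,220,109))
for y in(0,2,4,6): print(y,proj(cs,(561,y,126)),proj(cs,(561,y,45)))
s=cv2.imread("pics/s2.png"); h=cv2.cvtColor(s,cv2.COLOR_BGR2HSV)[185:300,235:285]
m=((h[...,0]<28)&(h[...,1]>90)&(h[...,2]>50)).astype(np.uint8)
for v in range(0,60,4):
    x=np.where(m[v])[0]; print(v+185,x.min()+235 if len(x) else None,x.max()+235 if len(x) else None,end="; ")
E
```

```text
tips [504.16321655 -26.83848756 109.        ] [503.85295953  19.06489599 109.        ]
0 [256.60770999 206.89736778] [256.79635225 233.80999039]
2 [255.99283935 206.27441991] [256.21787537 233.19414738]
4 [255.37944148 205.65296138] [255.64068565 232.57965613]
6 [254.76751226 205.03298804] [255.06477983 231.9665133 ]
185 None None; 189 None None; 193 None None; 197 252 259; 201 245 266; 205 241 268; 209 241 268; 213 242 268; 217 245 264; 221 246 264; 225 242 268; 229 240 270; 233 239 272; 237 240 272; 241 238 272;
```

```bash
python3 -m inch '[{"linear":[0,2,0],"delta_rot":[0,0,0],"fingers":1},{"linear":[-10,0,0],"delta_rot":[0,0,0],"fingers":1},{"linear":[-15,0,0],"delta_rot":[0,0,0],"fingers":1},{"linear":[-15,0,0],"delta_rot":[0,0,0],"fingers":1},{"linear":[-5,0,0],"delta_rot":[0,0,0],"fingers":1}]'
python3 -m inch '[{"linear":[-12,0,0],"delta_rot":[0,0,0],"fingers":1},{"linear":[-12,0,0],"delta_rot":[0,0,0],"fingers":1},{"linear":[-12,0,0],"delta_rot":[0,0,0],"fingers":1},{"linear":[-10,0,0],"delta_rot":[0,0,0],"fingers":1},{"linear":[-4,0,0],"delta_rot":[0,0,0],"fingers":1}]'
python3 -m inch '[{"linear":[0,0,0],"delta_rot":[0,0,0],"fingers":1},{"linear":[0,0,0],"delta_rot":[0,0,0],"fingers":1},{"linear":[0,0,0],"delta_rot":[0,0,0],"fingers":1}]'
python3 - <<'E'
from h import *
s=manip.grab_frame("side"); cv2.imwrite("pics/s3.png",s); cv2.imwrite("pics/m3.png",cv2.resize(s[165:255,205:325],(800,600),interpolation=cv2.INTER_CUBIC))
E
```

```text
time_s: 6.82
tcp_pos: [513.5, 4.4, 197.9]
orientation: [[-1.0, 0.0, 0.003], [0.0, 1.0, -0.0], [-0.003, -0.0, -1.0]]
force: [1.2, 0.5, -1.4]
finger_gap: 0.177
grip_force: 45.0
time_s: 7.23
tcp_pos: [561.9, 4.7, 197.6]
orientation: [[-1.0, 0.0, 0.001], [0.0, 1.0, -0.0], [-0.001, -0.0, -1.0]]
force: [0.1, -0.6, -1.9]
finger_gap: 0.185
grip_force: 45.0
time_s: 7.48
tcp_pos: [559.3, 4.9, 197.5]
orientation: [[-1.0, -0.0, -0.001], [-0.0, 1.0, -0.0], [0.001, -0.0, -1.0]]
force: [-0.2, 0.8, -1.1]
finger_gap: 0.176
grip_force: 45.0
```

View pics/m3.png

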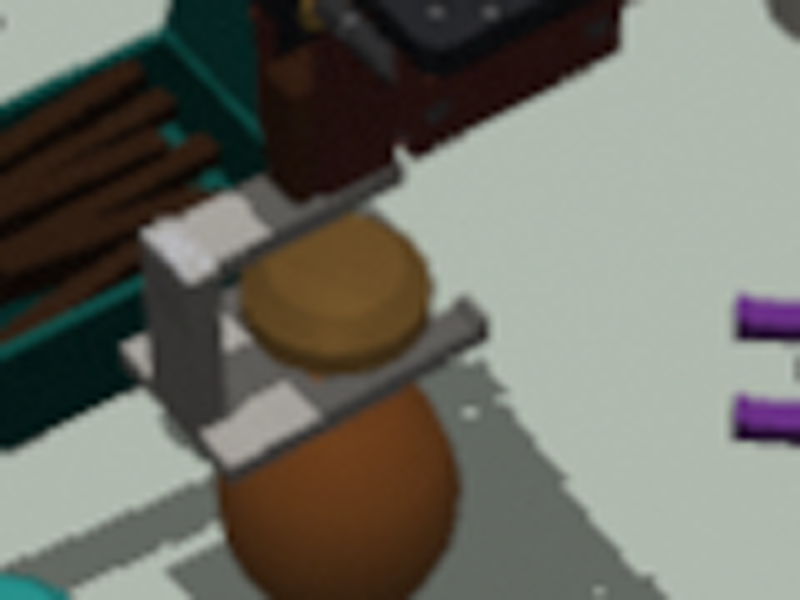

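The fork is under the brass head: the column is left of it, and the tine tip at crop (485,325) is past the head. I'll nudge 2 mm deeper and pull up slowly.

```bash
python3 -m inch '[{"linear":[-2,-0.5,0],"delta_rot":[0,0,0],"fingers":1},{"linear":[0,0,-2],"delta_rot":[0,0,0],"fingers":1},{"linear":[0,0,-2],"delta_rot":[0,0,0],"fingers":1},{"linear":[0,0,-2],"delta_rot":[0,0,0],"fingers":1},{"linear":[0,0,-1],"delta_rot":[0,0,0],"fingers":1}]' 55
python3 -m inch '[{"linear":[0,0,-1],"delta_rot":[0,0,0],"fingers":1},{"linear":[0,0,-1],"delta_rot":[0,0,0],"fingers":1},{"linear":[0,0,-1],"delta_rot":[0,0,0],"fingers":1},{"linear":[0,0,-1],"delta_rot":[0,0,0],"fingers":1},{"linear":[0,0,-1],"delta_rot":[0,0,0],"fingers":1}]'
python3 -m inch '[{"linear":[0,0,-1],"delta_rot":[0,0,0],"fingers":1},{"linear":[0,0,-1],"delta_rot":[0,0,0],"fingers":1},{"linear":[0,0,-1],"delta_rot":[0,0,0],"fingers":1},{"linear":[0,0,-1],"delta_rot":[0,0,0],"fingers":1},{"linear":[0,0,-1],"delta_rot":[0,0,0],"fingers":1}]'
python3 -m inch '[{"linear":[0,0,-1],"delta_rot":[0,0,0],"fingers":1},{"linear":[0,0,-1],"delta_rot":[0,0,0],"fingers":1},{"linear":[0,0,-1],"delta_rot":[0,0,0],"fingers":1},{"linear":[0,0,-1],"delta_rot":[0,0,0],"fingers":1},{"linear":[0,0,-1],"delta_rot":[0,0,0],"fingers":1}]'
```

```text
time_s: 7.95
tcp_pos: [562.1, 4.4, 204.8]
orientation: [[-1.0, 0.0, 0.0], [0.0, 1.0, -0.0], [-0.0, -0.0, -1.0]]
force: [1.4, -0.1, -7.3]
finger_gap: 0.176
grip_force: 55.0
time_s: 8.37
tcp_pos: [561.9, 4.4, 209.5]
orientation: [[-1.0, 0.0, -0.001], [0.0, 1.0, -0.0], [0.001, -0.0, -1.0]]
force: [1.9, -0.4, -7.8]
finger_gap: 0.18
grip_force: 55.0
time_s: 8.78
tcp_pos: [562.6, 4.4, 215.3]
orientation: [[-1.0, 0.0, 0.001], [0.0, 1.0, -0.0], [-0.001, -0.0, -1.0]]
force: [0.3, 0.1, -2.5]
finger_gap: 0.178
grip_force: 55.0
time_s: 9.2
tcp_pos: [562.2, 4.4, 219.8]
orientation: [[-1.0, 0.0, -0.0], [0.0, 1.0, -0.0], [0.0, -0.0, -1.0]]
force: [0.4, 0.1, -1.1]
finger_gap: 0.18
grip_force: 55.0
```

```bash
python3 -m inch '[{"linear":[0,0,-3],"delta_rot":[0,0,0],"fingers":1},{"linear":[0,0,-4],"delta_rot":[0,0,0],"fingers":1},{"linear":[0,0,-4],"delta_rot":[0,0,0],"fingers":1},{"linear":[0,0,-2],"delta_rot":[0,0,0],"fingers":1},{"linear":[0,0,0],"delta_rot":[0,0,0],"fingers":1}]'
python3 - <<'E'
from h import *
s=manip.grab_frame("side"); cv2.imwrite("pics/s4.png",s); cv2.imwrite("pics/m4.png",cv2.resize(s[145:250,205:345],(800,600),interpolation=cv2.INTER_CUBIC))
E
```

```text
time_s: 9.62
tcp_pos: [562.7, 4.3, 233.5]
orientation: [[-1.0, 0.0, 0.001], [0.0, 1.0, -0.0], [-0.001, -0.0, -1.0]]
force: [-0.4, 0.4, -1.5]
finger_gap: 0.179
grip_force: 55.0
```

View pics/m4.png

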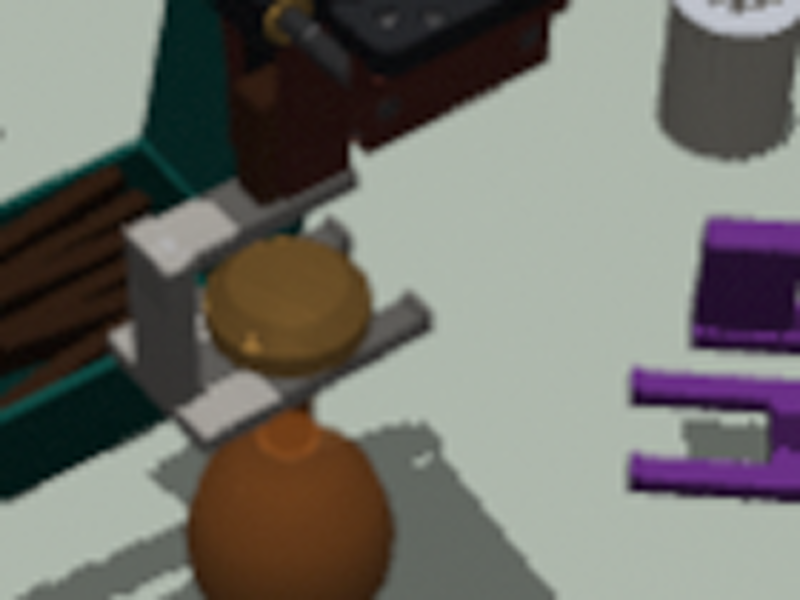

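The stopper lies flat in the fork and the flask's neck is open (crop (290,420)). Next I'll carry it gently back over the tray.

```bash
python3 -m inch '[{"linear":[0,-4,0],"delta_rot":[0,0,0],"fingers":1},{"linear":[0,-9,0],"delta_rot":[0,0,0],"fingers":1},{"linear":[-2,-14,0],"delta_rot":[0,0,0],"fingers":1},{"linear":[-2,-18,0],"delta_rot":[0,0,0],"fingers":1},{"linear":[-2,-20,0],"delta_rot":[0,0,0],"fingers":1}]'
python3 -m inch '[{"linear":[-2,-20,0],"delta_rot":[0,0,0],"fingers":1},{"linear":[-2,-20,0],"delta_rot":[0,0,0],"fingers":1},{"linear":[-2,-20,0],"delta_rot":[0,0,0],"fingers":1},{"linear":[-2,-20,0],"delta_rot":[0,0,0],"fingers":1},{"linear":[-2,-20,0],"delta_rot":[0,0,0],"fingers":1}]'
python3 -m inch '[{"linear":[-2,-20,0],"delta_rot":[0,0,0],"fingers":1},{"linear":[-2,-20,0],"delta_rot":[0,0,0],"fingers":1},{"linear":[-2,-18,0],"delta_rot":[0,0,0],"fingers":1},{"linear":[-2,-14,0],"delta_rot":[0,0,0],"fingers":1},{"linear":[0,-9,0],"delta_rot":[0,0,0],"fingers":1}]'
python3 -m inch '[{"linear":[0,-4,0],"delta_rot":[0,0,0],"fingers":1},{"linear":[0,-2,3],"delta_rot":[0,0,0],"fingers":1},{"linear":[0,0,7],"delta_rot":[0,0,0],"fingers":1},{"linear":[0,0,11],"delta_rot":[0,0,0],"fingers":1},{"linear":[0,0,13],"delta_rot":[0,0,0],"fingers":1}]'
python3 -m inch '[{"linear":[0,0,15],"delta_rot":[0,0,0],"fingers":1},{"linear":[0,0,15],"delta_rot":[0,0,0],"fingers":1},{"linear":[0,0,14],"delta_rot":[0,0,0],"fingers":1},{"linear":[0,0,11],"delta_rot":[0,0,0],"fingers":1},{"linear":[0,0,8],"delta_rot":[0,0,0],"fingers":1}]'
python3 -m inch '[{"linear":[0,0,6],"delta_rot":[0,0,0],"fingers":1},{"linear":[0,0,4],"delta_rot":[0,0,0],"fingers":1},{"linear":[0,0,3],"delta_rot":[0,0,0],"fingers":1},{"linear":[0,0,2],"delta_rot":[0,0,0],"fingers":1},{"linear":[0,0,1],"delta_rot":[0,0,0],"fingers":1}]'
```

```text
time_s: 10.08
tcp_pos: [568.2, -62.1, 232.5]
orientation: [[-1.0, -0.001, -0.0], [-0.001, 1.0, -0.0], [0.0, -0.0, -1.0]]
force: [-0.1, -1.2, -3.0]
finger_gap: 0.178
grip_force: 55.0
time_s: 10.5
tcp_pos: [577.9, -163.2, 232.4]
orientation: [[-1.0, 0.001, -0.0], [0.001, 1.0, -0.0], [0.0, -0.0, -1.0]]
force: [0.1, 0.0, -1.8]
finger_gap: 0.176
grip_force: 55.0
time_s: 10.92
tcp_pos: [586.3, -244.2, 232.5]
orientation: [[-1.0, 0.001, 0.0], [0.001, 1.0, -0.001], [-0.0, -0.001, -1.0]]
force: [1.2, 0.1, -2.8]
finger_gap: 0.178
grip_force: 55.0
time_s: 11.33
tcp_pos: [586.3, -246.7, 198.1]
orientation: [[-1.0, -0.001, 0.001], [-0.001, 1.0, -0.0], [-0.001, -0.0, -1.0]]
force: [-0.6, 0.4, -1.9]
finger_gap: 0.18
grip_force: 55.0
time_s: 11.75
tcp_pos: [585.2, -246.3, 133.6]
orientation: [[-1.0, -0.001, -0.002], [-0.001, 1.0, 0.001], [0.002, 0.001, -1.0]]
force: [0.7, -0.4, -2.1]
finger_gap: 0.18
grip_force: 55.0
time_s: 12.17
tcp_pos: [586.4, -247.8, 119.9]
orientation: [[-1.0, 0.0, 0.001], [0.0, 1.0, -0.0], [-0.001, -0.0, -1.0]]
force: [0.1, 0.8, -2.5]
finger_gap: 0.177
grip_force: 55.0
```

```bash
python3 -m inch '[{"linear":[0,0,3],"delta_rot":[0,0,0],"fingers":1},{"linear":[0,0,3],"delta_rot":[0,0,0],"fingers":1},{"linear":[0,0,3],"delta_rot":[0,0,0],"fingers":1},{"linear":[0,0,2],"delta_rot":[0,0,0],"fingers":1},{"linear":[0,0,0.5],"delta_rot":[0,0,0],"fingers":1}]'
python3 -m inch '[{"linear":[0,0,0.5],"delta_rot":[0,0,0],"fingers":1},{"linear":[0,0,0.5],"delta_rot":[0,0,0],"fingers":1},{"linear":[0,0,0],"delta_rot":[0,0,0],"fingers":1},{"linear":[0,0,0],"delta_rot":[0,0,0],"fingers":1}]'
python3 -m inch '[{"linear":[0,0,0.5],"delta_rot":[0,0,0],"fingers":1},{"linear":[0,0,0.5],"delta_rot":[0,0,0],"fingers":1},{"linear":[0,0,0],"delta_rot":[0,0,0],"fingers":1},{"linear":[0,0,0],"delta_rot":[0,0,0],"fingers":1}]'
```

```text
time_s: 12.58
tcp_pos: [585.9, -247.5, 107.7]
orientation: [[-1.0, 0.0, -0.001], [0.0, 1.0, 0.0], [0.001, 0.0, -1.0]]
force: [-0.3, -0.4, -3.0]
finger_gap: 0.18
grip_force: 55.0
time_s: 12.92
tcp_pos: [586.2, -247.7, 107.3]
orientation: [[-1.0, 0.0, 0.0], [0.0, 1.0, -0.0], [-0.0, -0.0, -1.0]]
force: [-0.8, 0.1, -2.2]
finger_gap: 0.179
grip_force: 55.0
time_s: 13.25
tcp_pos: [586.2, -247.6, 106.2]
orientation: [[-1.0, -0.0, 0.0], [-0.0, 1.0, -0.0], [-0.0, -0.0, -1.0]]
force: [0.8, -0.6, -2.0]
finger_gap: 0.181
grip_force: 55.0
```

```bash
python3 -m inch '[{"linear":[0,0,0.5],"delta_rot":[0,0,0],"fingers":1},{"linear":[0,0,0.3],"delta_rot":[0,0,0],"fingers":1},{"linear":[0,0,0],"delta_rot":[0,0,0],"fingers":1},{"linear":[0,0,0],"delta_rot":[0,0,0],"fingers":1}]'
python3 -m inch '[{"linear":[0,0,0.3],"delta_rot":[0,0,0],"fingers":1},{"linear":[0,0,0.2],"delta_rot":[0,0,0],"fingers":1},{"linear":[0,0,0],"delta_rot":[0,0,0],"fingers":1},{"linear":[0,0,0],"delta_rot":[0,0,0],"fingers":1}]'
python3 - <<'E'
from h import *
s=manip.grab_frame("side"); cv2.imwrite("pics/s5.png",s); cv2.imwrite("pics/m5.png",cv2.resize(s[255:384,260:432],(800,600),interpolation=cv2.INTER_CUBIC))
print(manip.get_obs()["force"])
E
```

```text
time_s: 13.58
tcp_pos: [586.3, -247.7, 105.5]
orientation: [[-1.0, 0.0, 0.0], [0.0, 1.0, -0.0], [-0.0, -0.0, -1.0]]
force: [-0.4, 0.5, -0.4]
finger_gap: 0.181
grip_force: 55.0
time_s: 13.92
tcp_pos: [586.3, -247.7, 105.4]
orientation: [[-1.0, 0.0, 0.0], [0.0, 1.0, -0.0], [-0.0, -0.0, -1.0]]
force: [-1.1, 0.5, 5.5]
finger_gap: 0.18
grip_force: 55.0
[-1.05355989  0.47173109  4.77380615]
```

View pics/m5.png

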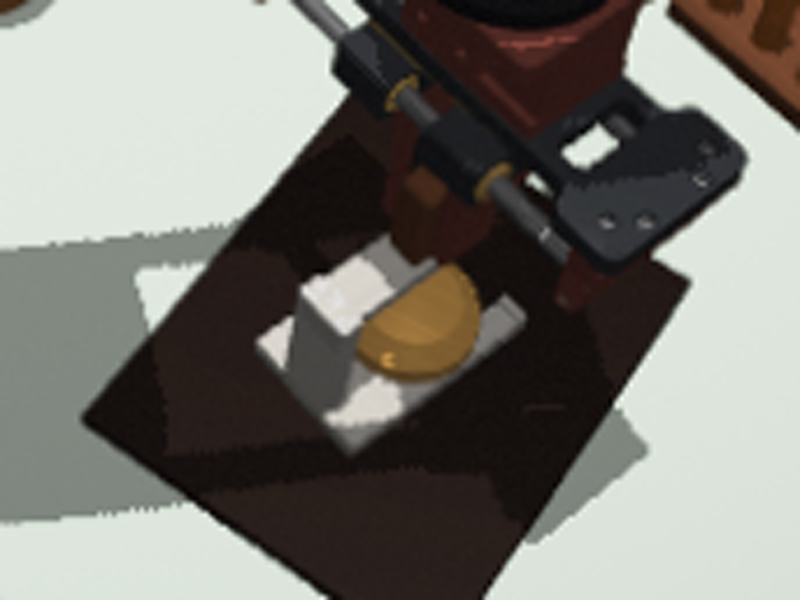

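The puller stands on the tray with the stopper in its fork, and the contact force is about 5 N. I'll release and retreat straight up.

```bash
python3 -m inch '[{"linear":[0,0,-0.3],"delta_rot":[0,0,0],"fingers":0.7},{"linear":[0,0,0],"delta_rot":[0,0,0],"fingers":0.5},{"linear":[0,0,0],"delta_rot":[0,0,0],"fingers":0.3},{"linear":[0,0,0],"delta_rot":[0,0,0],"fingers":0.3},{"linear":[0,0,0],"delta_rot":[0,0,0],"fingers":0.3}]'
python3 -m inch '[{"linear":[0,0,0],"delta_rot":[0,0,0],"fingers":0.3},{"linear":[0,0,0],"delta_rot":[0,0,0],"fingers":0.3},{"linear":[0,0,-5],"delta_rot":[0,0,0],"fingers":0.3},{"linear":[0,0,-15],"delta_rot":[0,0,0],"fingers":0.3},{"linear":[0,0,-20],"delta_rot":[0,0,0],"fingers":0.3}]'
python3 -m inch '[{"linear":[0,0,-25],"delta_rot":[0,0,0],"fingers":0.3},{"linear":[0,0,-25],"delta_rot":[0,0,0],"fingers":0.3},{"linear":[0,0,-20],"delta_rot":[0,0,0],"fingers":0.3},{"linear":[0,0,-10],"delta_rot":[0,0,0],"fingers":0.3},{"linear":[0,0,0],"delta_rot":[0,0,0],"fingers":0.3}]'
python3 - <<'E'
from h import *
s=manip.grab_frame("side"); w=manip.grab_frame("wrist")
cv2.imwrite("pics/m6.png",np.hstack([cv2.resize(s[255:384,260:432],(400,300),interpolation=cv2.INTER_CUBIC),cv2.resize(s,(400,300),interpolation=cv2.INTER_AREA)]))
E
```

```text
time_s: 14.38
tcp_pos: [586.1, -247.6, 105.0]
orientation: [[-1.0, 0.0, -0.0], [0.0, 1.0, 0.0], [0.0, 0.0, -1.0]]
force: [0.6, -0.2, 0.3]
finger_gap: 0.518
grip_force: 0.0
time_s: 14.8
tcp_pos: [585.0, -247.0, 144.3]
orientation: [[-1.0, 0.0, -0.003], [0.0, 1.0, 0.002], [0.003, 0.002, -1.0]]
force: [-0.6, 0.3, 0.1]
finger_gap: 0.696
grip_force: 0.0
time_s: 15.22
tcp_pos: [587.6, -248.4, 228.2]
orientation: [[-1.0, -0.0, 0.005], [-0.0, 1.0, -0.003], [-0.005, -0.003, -1.0]]
force: [0.4, 0.0, -0.2]
finger_gap: 0.699
grip_force: 0.0
```

View pics/m6.png

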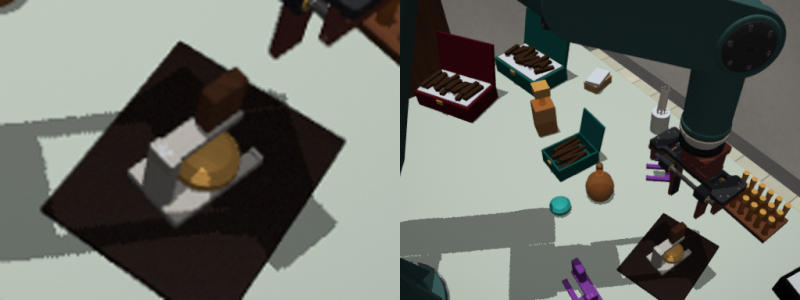

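The puller stands free on the tray with the stopper in its fork. The flask is open, and the square stopper is still in place at (541,90) in the right half.

```bash
python3 -c "
from plant import manip
print(manip.hand_in())"
```

```text
the job is handed in; nothing more can be done
None
```

The job is handed in at about 15 s: the flask is open, the puller stands upright on the leather tray with the stopper in its fork, and the square stopper is still in place.

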